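# Free the touch mixer's cup and hold a tube down in it

## Task

A glass vial was left in the cup of the touch mixer: first take it out and stand it upright in the flat steel tray. Then pick up the 50 ml screw-cap tube, set it upright in the mixer's sprung cup and press it straight down until the cup is fully home on its stop, firmly but without forcing it. Finish there, still gripping the tube and holding the cup down on its stop; leave the bottle, the tip box and the tape roll where they are.

Things in the scene. Friction and masses are not known exactly. Their poses are not given: they have to be found in the camera images.
- mixer_collar (a point): Centre of the top of the black collar (58 mm across) on the touch mixer, a heavy fixed round grey housing 100 mm across; the collar's top is 55 mm above the work surface. It is the hard stop of the cup. z is up.
- cup_floor (a point): Centre of the inner floor of the mixer's round black rubber cup, on which the tube or vial stands; moves with the cup. The cup is 47 mm across outside, 40 mm inside, its wall rises 14 mm above this floor. At rest the floor is 71 mm above the work surface and the cup's underside stands 10 mm clear of the collar; fully down it is at 61 mm. z is up.
- mixer_cup (a joint): How far the cup is pressed down, in m: 0 at rest, 0.010 on the hard stop (collar). A spring pushes it up, with 4 N at the top of its travel rising to 9 N at the stop; it comes up again when let go. Holding it on the stop with 10 to 25 N is right; over 35 N is too hard.
- vial_center (a point): Centre (half-way up) of the crimp-capped glass vial, a cylinder 20 mm in diameter and 38 mm high, 15 g, that stands loose in the cup at the start. z points up through its cap.
- tray_in (a point): Centre of the inner floor of the fixed flat square steel tray, 90 x 90 mm outside, walls 3 mm thick and 10 mm high; the inner floor is 3 mm above the work surface. x and y run along its sides, z is up.
- tube_center (a point): Centre (half-way up) of the 50 ml tube standing on the work surface: 127 mm high, clear body 32 mm in diameter with flat foot, ribbed screw cap 38 mm in diameter over the top 17 mm; about 60 g. z points up through its cap.
- bottle: Bystander: amber dropper bottle, 36 mm in diameter and 108 mm high; origin at the centre of its underside.
- tips: Bystander: closed pipette-tip box, 88 x 123 x 49 mm; origin at the centre of its underside.
- tape: Bystander: roll of masking tape lying flat, 100 mm across and 19 mm high; origin at the centre of its underside.
Not all that is in view belongs to the job. Of the things that look like the part that bears vial_center, the smallest one is meant.

How it is judged (in metres and radians):
On the way, in this order (a step that is already met when the one before it is completed fails the run):
1. the vial stands upright in the tray, let go (x of vial_center in the frame of tray_in between -0.036 and 0.036 m and y of vial_center in the frame of tray_in between -0.036 and 0.036 m and z of vial_center in the frame of tray_in below 0.022 m and angle between vial_center's own z axis and vertical below 0.15 rad and contact force between the fingers and vial below 0.1 N), for 0.2 s.
2. the tube is upright in the cup and presses it onto its stop (horizontal distance between tube_center and cup_floor below 0.012 m and angle between tube_center's own z axis and vertical below 0.15 rad and value of joint mixer_cup above 0.0092 m and contact force between tube and mixer_cup above 7 N), for 0.2 s.
At the end, for the whole second after the job is handed in: The vial stands upright in the tray; the tube, gripped by the fingers, is upright (0.15 rad) on the cup's floor within 12 mm of its axis and presses the cup at least 9.2 mm down, onto its stop, with 7 to 35 N; the robot does not touch the cup (all of step 2 and x of vial_center in the frame of tray_in between -0.036 and 0.036 m and y of vial_center in the frame of tray_in between -0.036 and 0.036 m and z of vial_center in the frame of tray_in below 0.022 m and angle between vial_center's own z axis and vertical below 0.15 rad and z of tube_center in the frame of cup_floor below 0.066 m and contact force between tube and mixer_cup below 35 N and contact force between the fingers and tube above 2 N and contact force between each of the arm, the fingers and mixer_cup below 0.5 N); the arm keeps its last pose, push and grip.
It fails at once if a bystander is moved by more than 20 mm (distance of any of bottle, tips, tape from where it was at the start of the episode above 0.02 m).
It fails at once if the tube is forced into the cup with more than 60 N (contact force between tube and mixer_cup above 60 N).
It also fails if it takes over 64 s, if anything falls off the work surface, if the arm or the gripper's body presses on something with over 40 N, if the wrist force passes 120 N, or if a joint passes its speed limit or range.

## Robot

A 6-joint arm with a two-finger parallel gripper is mounted at the origin on a cart in front of the work surface, level with it; the furniture and walls round the work are solid. World frame = base frame: x ahead of the robot, y to its left, z up, the work surface at z = 0. Lengths are in m, angles in degrees, forces in N, time in s.
With the tool pointing down it reaches from about 0.35 to 0.875 m from the base axis. Payload 4.2 kg.
Tool frame: the origin (TCP) lies on the front face of the gripper's body, between the roots of the fingers; the fingertips stand finger_overhang ahead of it and the grasp point (between the pads) lies 51 mm ahead of it (finger_overhang is the distance from the TCP to the fingertips, in m); z points along the fingers, y is the line along which they close (so a half turn about z gives the same grasp; the last joint's range is limited). The gripper opens to 87 mm and grips with 3 to 60 N. Pads are 19 mm wide; open, the fingers measure 117 mm over their backs; the gripper's body (75 mm by 190 mm) begins 51 mm behind the grasp point.
Start: joints at [80.019, 22.042, 0.453, 0, -68.411, -14.817], TCP at [0.262, 0.567, 0.292] pointing down, gripper open.
Joint ranges: [-179.83, 179.83], [-69.29, 118.12], [-61.27, 80.66], [-181.25, 117.63], [-171.15, -9.14], [-177.46, 177.46]. Speed limits (degrees/s): [159.86, 159.86, 180, 180, 180, 180].

## Interface

Orientations are given as a 3x3 rotation matrix whose columns are the frame's x, y, z axes.
In Python, from station import sense, capture, camera_model, finish_job, finger_overhang gives the robot as it stands. The module is installed in compiled form; this text tells all that it offers.
- The arm moves only by the tool jog_arm, never from a script. Its argument "rows" is a list that holds one entry, the list of rows, each a list of 4 numbers: the shift along the tool's x, y, z in m, then the turn about the tool's z in rad. A call has 1 to 20 rows; each row shifts and turns the commanded pose from where the row before left it, along the tool's axes as they then stand; what a row does not reach is not made up. A row lasts 1/8 s, in which the tool goes at most 62.5 mm and 10.7 degrees, less where a joint would pass 70% of its speed; a pose out of reach is approached as far as the arm can. A call is refused whole if a number of a shift passes 0.0625 or a number of a turn 0.188, either way. A call with a gripper value outside its range is refused whole. "claw" is the opening, from 0 (shut) to 1 (fully open), set as the call begins (left out, the last holds). The fingers move at their own pace and stop on an object; the grip force is fixed at half the most. Time passes only in rows, so rows that do not move let the fingers close. It gives the time, the measured TCP pose, the force, the opening and the grip force at its end, in the units of the state.
- sense(): the state, without advancing time (a new reading comes with each control period).
- capture(name): name is "scene" or "top" or "wrist"; returns the picture (400x640x3 uint8, red, green, blue); there is no depth.
- camera_model(name): a dict with "fovy" (degrees; the focal length in pixels is half the picture's height over the tangent of half this angle, whatever the lens; pixels are square), "cx", "cy" (the principal point, pixels), "k1" (the pictures are not rectified: a ray, as slopes to the right and down, at radius r is drawn at 1 + k1 r^2 times it, then the intrinsics apply), "eye" and "rotation" of the camera in the world. Camera axes: x right, y down, z forward; pixel columns grow to the right and rows downward; lengths in m; the calibration is good to about 2 mm. A picture is of the moment at which its call begins: read the wrist's pose just before it. camera_model takes no time and is no camera call; for the wrist camera it gives the pose at the moment of the call.
- finish_job(): hands the job in; it is judged then, once.
The state is a dict: "time_s": time; "joints": joint angles; "joint_velocities": joint speeds; "effort": joint torques, N m; "tcp_pos": TCP position; "ee_rot": TCP orientation; "wrist_force": force on the tool from outside, world axes, zero at the start; "moment": the same for the moment, N m; "gripper_width": opening from 0.0 (shut) to 1.0 (fully open); "gripper_force": force on a finger pad.
Only numpy, scipy, OpenCV 4.12 (cv2) and the standard library are available. Lean on these libraries where they do the work, as an engineer would, in place of code of your own. Each camera call takes 0.05 s, during which the arm holds its last target. There are 200 camera calls.

## Working session

There is one attempt and no reset: what is moved stays moved. The work goes in short steps, Python scripts to look and compute and a tool call to move; the robot and the scene stay as the last step left them, time stands still between calls to the robot, and variables do not carry over. Pictures are saved under pics/ and viewed, at most 12 in all, crops included, and the job is handed in when it is done.

Besides the shell and the picture viewer there is one more tool, called after "Call:" as name(argument=value, ...) on one line, values as JSON. jog_arm: Moves the arm, as the interface text tells. Its arguments: {"type":"object","properties":{"rows":{"type":"array"},"claw":{"type":"number"}},"required":["rows"]}

```bash
mkdir -p pics
cat > h.py <<'E'
import numpy as np, cv2
from station import *
def ray(m,u,v):
    f=200/np.tan(np.radians(m["fovy"])/2)
    d=np.array([(u-m["cx"])/f,(v-m["cy"])/f]); r=d.copy()
    for _ in range(20): r=d/(1+m["k1"]*(r@r))
    return np.array(m["eye"]),np.array(m["rotation"])@np.array([r[0],r[1],1])
def onz(m,u,v,z):
    e,d=ray(m,u,v); return e+d*(z-e[2])/d[2]
def proj(m,p):
    f=200/np.tan(np.radians(m["fovy"])/2)
    c=np.array(m["rotation"]).T@(np.array(p)-np.array(m["eye"])); s=c[:2]/c[2]
    s=s*(1+m["k1"]*(s@s)); return s*f+[m["cx"],m["cy"]]
E
python3 - <<'E'
from h import *
s=sense();print(s["time_s"],s["tcp_pos"],np.round(s["ee_rot"],3),s["gripper_width"],finger_overhang)
ims=[]
for n in("scene","top"):
    im=capture(n);cv2.imwrite(f"pics/{n}0.png",im[:,:,::-1]);m=camera_model(n);print(n,m)
E
```

```text
0.0 [0.26191882 0.56697942 0.29115367] [[ 0.908 -0.42  -0.001]
 [-0.42  -0.908 -0.002]
 [ 0.     0.002 -1.   ]] 1.001317610891818 0.0697
scene {'fovy': 50.23343626480598, 'cx': 319.81768903994146, 'cy': 197.9568256117228, 'k1': -0.01639751417953152, 'eye': array([ 0.28789697, -0.35375153,  0.68028705]), 'rotation': array([[ 0.84152478, -0.37012586,  0.39350083],
       [-0.54020026, -0.57055403,  0.61858854],
       [-0.00444213, -0.73312683, -0.68007744]])}
top {'fovy': 56.476800559241724, 'cx': 323.07753465190467, 'cy': 194.126037358913, 'k1': -0.019974960635311848, 'eye': array([0.49922096, 0.15685995, 0.91080083]), 'rotation': array([[ 0.02916425, -0.9859082 ,  0.16472541],
       [-0.9995444 , -0.03004624, -0.00286464],
       [ 0.00777365, -0.16456681, -0.98633531]])}
```

View pics/scene0.png

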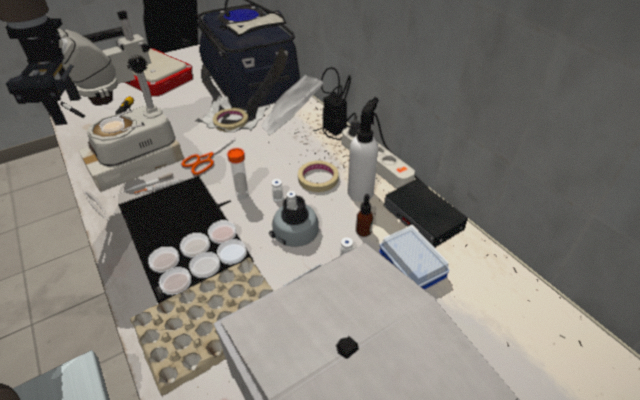

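View pics/top0.png

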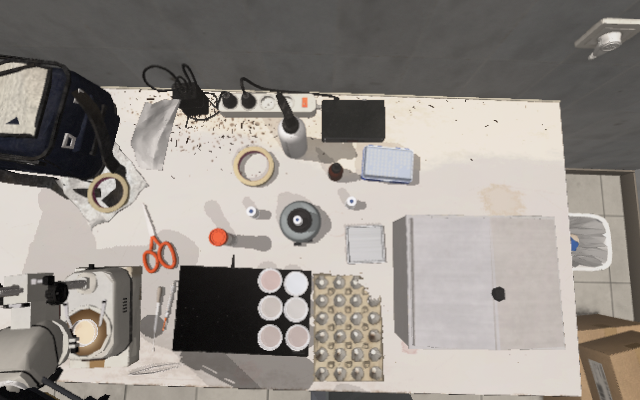

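The top view shows the mixer at (300,221), the tray at (365,243), the tube's orange cap at (218,237), the tape at (253,166), the bottle at (335,172) and the tips at (388,164). Three things could be the vial: the one in the cup, top (298,220), and two loose ones at (251,211) and (351,202). The description fits the one in the cup. I'll check this in a crop.

Run:
```python
from h import *
t=cv2.imread("pics/top0.png");s=cv2.imread("pics/scene0.png")
a=cv2.resize(t[185:275,200:400],None,fx=4,fy=4,interpolation=cv2.INTER_CUBIC)
b=cv2.resize(s[140:200+60,220:370],None,fx=800/150*0.45,fy=800/150*.45,interpolation=cv2.INTER_CUBIC)
b=cv2.copyMakeBorder(b[:240],0,max(0,240-b.shape[0]),0,800-b.shape[1],cv2.BORDER_CONSTANT)
cv2.imwrite("pics/crop1.png",np.vstack([a,b]))
m=camera_model("top")
hsv=cv2.cvtColor(t,cv2.COLOR_BGR2HSV)
o=cv2.inRange(hsv,(0,150,120),(12,255,255));o[:, :205]=0;o[:,235:]=0
M=cv2.moments(o[220:255],True);u,v=M["m10"]/M["m00"],M["m01"]/M["m00"]+220
print("tube",u,v,onz(m,u,v,.127),cv2.countNonZero(o))
for n,u,v,z in(("vial",298,220,.109),("collar",300,222,.055),("v2",251,211,.038),("v3",351,202,.038),("tray",365,243,.005),("tL",346,226,.01),("tR",384,225,.01),("tBR",386,263,.01),("tBL",348,263,.01),("bottle",335,172,.1),("tapeC",253,166,.019),("box",395,216,.12),("petri",297,283,.01),("egg",314,278,.04)):
    print(n,onz(m,u,v,z).round(3))
```

```text
tube 217.57083333333333 236.85 [0.53277238 0.3726773  0.127     ] 240
vial [0.575 0.207 0.109]
collar [0.576 0.206 0.055]
v2 [0.6   0.323 0.038]
v3 [0.628 0.088 0.038]
tray [0.534 0.049 0.005]
tL [0.573 0.097 0.01 ]
tR [0.578 0.004 0.01 ]
tBR [ 0.488 -0.001  0.01 ]
tBL [0.485 0.09  0.01 ]
bottle [0.685 0.129 0.1  ]
tapeC [0.713 0.328 0.019]
box [ 0.589 -0.     0.12 ]
petri [0.435 0.21  0.01 ]
egg [0.45  0.169 0.04 ]
```

View pics/crop1.png

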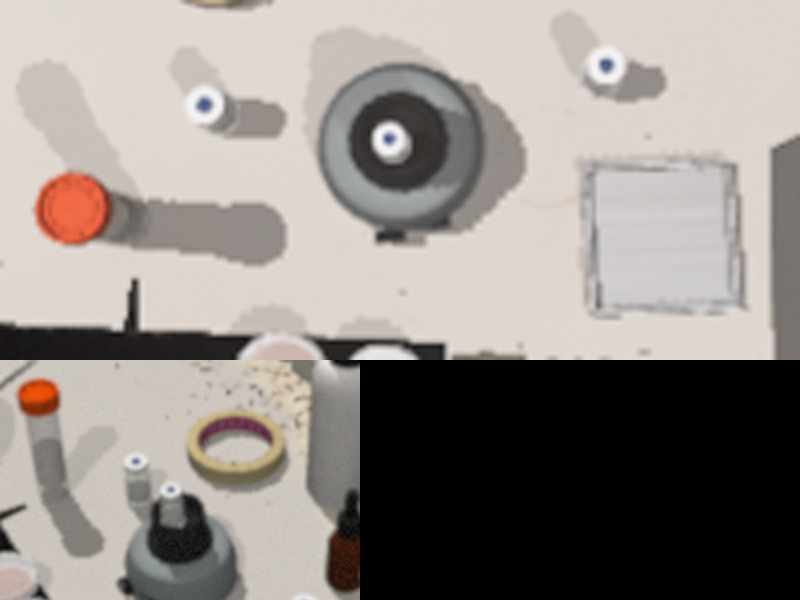

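The crop shows that the vial in the cup, cap (297.5,219.8), has the smallest cap although it stands highest. The loose ones at (251,211) and (351,202) are larger, so the one in the cup is right. I'm moving above it with the closing axis along world x.

Call:
jog_arm(rows=[[[0.0363,0.0163,0,0],[0.0363,0.0163,0,0],[0.0363,0.0163,0,0],[0.0363,0.0163,0,0],[0.0363,0.0163,0,0],[0.0363,0.0163,0,0],[0.0363,0.0163,0,0],[0.0363,0.0163,0,0],[0.0363,0.0163,0,0],[0.0363,0.0163,0,0],[0.0363,0.0163,0,0],[0.0363,0.0163,0,0],[0,0,0,0.163],[0,0,0,0.163],[0,0,0,0.163],[0,0,0,0.163],[0,0,0,0.163],[0,0,0,0.163],[0,0,0,0.16],[0,0,0,0]]], claw=1)

```text
time_s: 2.6
tcp_pos: [0.5753, 0.207, 0.2917]
ee_rot: [[0.002, -1.0, -0.001], [-1.0, -0.002, -0.0], [0.0, 0.001, -1.0]]
wrist_force: [-0.1, -0.6, 0.3]
gripper_width: 1.001
gripper_force: 0.0
```

Run:
```python
from h import *
s=sense();print(s["time_s"],s["tcp_pos"],np.round(s["ee_rot"],3),np.round(s["wrist_force"],2),np.round(s["joints"],1))
m=camera_model("wrist");im=capture("wrist");cv2.imwrite("pics/w1.png",im[:,:,::-1]);print(m)
print(proj(m,[.575,.207,.109]),proj(m,[.576,.206,.085]))
```

```text
2.6 [0.57531336 0.20702245 0.29173352] [[ 0.002 -1.    -0.001]
 [-1.    -0.002 -0.   ]
 [ 0.     0.001 -1.   ]] [-0.06 -0.6   0.34] [ 34.9  20.8  -1.6  -0.  -67.7 -34.8]
{'fovy': 66.60574280376008, 'cx': 319.23110708142315, 'cy': 195.37078569334616, 'k1': -0.05485861010612509, 'eye': array([0.57517289, 0.1328    , 0.38420181]), 'rotation': array([[-0.99999798, -0.00113277, -0.0016603 ],
       [-0.00154017,  0.96260961,  0.2708881 ],
       [ 0.00129136,  0.27089011, -0.96260941]])}
[318.91410005 192.03429019] [317.91962861 184.89985242]
```

View pics/w1.png

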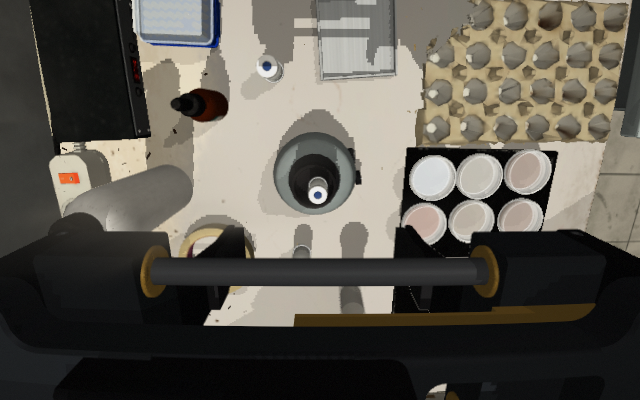

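The wrist view shows the cap at (318,195), the cup round it near (315,183), the housing at (314,173) and the tray at the top, (357,40). I'll refine these numbers.

```bash
cat > w.py <<'E'
from h import *
E
python3 - <<'E'
from h import *
im=cv2.imread("pics/w1.png");m=camera_model("wrist")
g=cv2.cvtColor(im,cv2.COLOR_BGR2GRAY)
def blob(mask,x0,x1,y0,y1):
    c=np.zeros_like(mask);c[y0:y1,x0:x1]=mask[y0:y1,x0:x1]
    cs=cv2.findContours(c,0,2)[0];k=max(cs,key=cv2.contourArea);return cv2.minEnclosingCircle(k),cv2.boundingRect(k)
print("cap",*(b:=blob((g>150).astype(np.uint8),303,333,180,212)),onz(m,*b[0][0],.109).round(4))
d=blob((g<60).astype(np.uint8),285,345,145,212);print("cup dark",d,onz(m,*d[0][0],.075).round(4))
hsv=cv2.cvtColor(im,cv2.COLOR_BGR2HSV)
print("px",hsv[145,300],hsv[190,285],hsv[120,250],hsv[180,300])
t=cv2.imread("pics/top0.png");mt=camera_model("top");gt=cv2.cvtColor(t,cv2.COLOR_BGR2GRAY)
d=blob((gt<75).astype(np.uint8),284,317,203,238);print("top cup dark",d,onz(mt,*d[0][0],.075).round(4))
c=blob((gt>150).astype(np.uint8),291,305,213,227);print("top cap",c,onz(mt,*c[0][0],.109).round(4))
# tray corners wrist
for u,v in((318,80),(395,75),(320,0)): print("tray c",onz(m,u,v,.008).round(4))
for z in (.15,.2): print("spray",onz(m,75,230,z).round(3),onz(mt,287,105,z).round(3))
cv2.imwrite("pics/c2.png",cv2.resize(im[130:220,265:365],None,fx=6,fy=6,interpolation=cv2.INTER_CUBIC))
E
```

```text
cap ((317.25, 194.5), 9.100237846374512) (309, 186, 18, 18) [0.5767 0.2095 0.109 ]
cup dark (((313.54931640625, 180.3026885986328), 27.082246780395508), (289, 154, 51, 54)) [0.5807 0.2036 0.075 ]
px [68 11 94] [ 54  10 129] [ 20  27 210] [15 28 36]
top cup dark (((299.260009765625, 219.89999389648438), 12.142480850219727), (288, 208, 24, 24)) [0.5784 0.2063 0.075 ]
top cap (((297.0, 219.55555725097656), 4.555654048919678), (293, 215, 9, 10)) [0.5758 0.2091 0.109 ]
tray c [0.5764 0.0987 0.008 ]
tray c [0.4864 0.0924 0.008 ]
tray c [0.5743 0.0135 0.008 ]
spray [0.785 0.23  0.15 ] [0.819 0.238 0.15 ]
spray [0.74  0.209 0.2  ] [0.798 0.233 0.2  ]
```

View pics/c2.png

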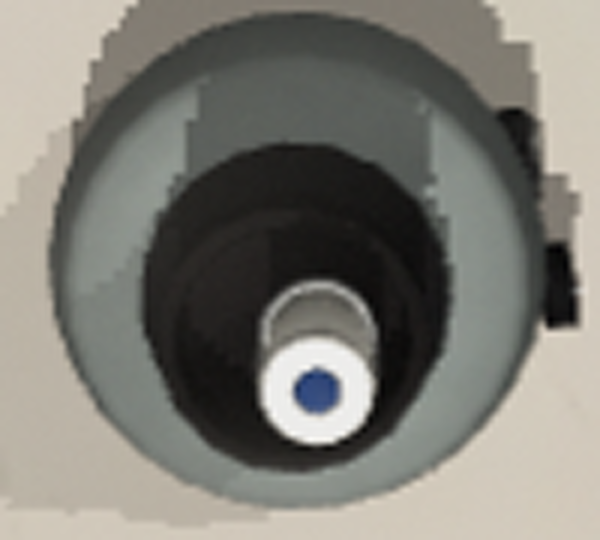

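Call:
jog_arm(rows=[[[-0.0023,-0.001,0.03,0],[0,0,0.03,0],[0,0,0.03,0],[0,0,0.02,0],[0,0,0.015,0],[0,0,0.0075,0],[0,0,0,0],[0,0,0,0]]])

```text
time_s: 3.65
tcp_pos: [0.5769, 0.2097, 0.1606]
ee_rot: [[0.001, -1.0, 0.002], [-1.0, -0.001, 0.001], [-0.001, -0.002, -1.0]]
wrist_force: [-0.4, -0.2, -0.2]
gripper_width: 1.0
gripper_force: 0.0
```

Call:
jog_arm(rows=[[[0,0,0,0],[0,0,0,0],[0,0,0,0],[0,0,0,0],[0,0,0,0],[0,0,0,0],[0,0,0,0],[0,0,0,0]]], claw=0.15)

```text
time_s: 4.65
tcp_pos: [0.5765, 0.2094, 0.1597]
ee_rot: [[0.0, -1.0, 0.0], [-1.0, -0.0, -0.0], [0.0, -0.0, -1.0]]
wrist_force: [-0.4, 1.0, -0.3]
gripper_width: 0.221
gripper_force: 30.0
```

Run:
```python
from h import *
a=camera_model("scene");b=camera_model("top")
for p,q in(((355,248),(411,216)),((355,248),(394,217)),((217,322),(411,348))):
    e1,d1=ray(a,*p);e2,d2=ray(b,*q)
    t=np.linalg.lstsq(np.c_[d1,-d2],e2-e1,rcond=None)[0];print((e1+t[0]*d1).round(3),(e2+t[1]*d2).round(3))
w=camera_model("wrist")
print("base",onz(b,394,217,0).round(3))
t=cv2.imread("pics/top0.png");g=cv2.cvtColor(t,6);print(g[280,385:425])
```

```text
[ 0.568 -0.015  0.168] [ 0.584 -0.022  0.172]
[0.585 0.005 0.138] [0.584 0.005 0.138]
[ 0.335 -0.021  0.171] [ 0.332 -0.02   0.171]
base [ 0.6   -0.022  0.   ]
[217 216 217 217 216 217 217 217 172 115 115 115 114 116 115 116 116 115
 115 116 116 117 143 180 196 184 164 143 146 177 190 189 190 190 190 191
 191 192 192 194]
```

Call:
jog_arm(rows=[[[0,0,-0.02,0],[0,0,-0.03,0],[0,0,-0.03,0],[0,0,0,0],[0,0,0,0]]])

```text
time_s: 5.28
tcp_pos: [0.576, 0.2093, 0.239]
ee_rot: [[-0.0, -1.0, -0.001], [-1.0, 0.0, -0.0], [0.0, 0.001, -1.0]]
wrist_force: [-0.1, -1.1, -0.5]
gripper_width: 0.222
gripper_force: 30.0
```

The box is 0.17 m tall with its face at y ≈ -0.02, and the wrist camera is on that side. I'll turn half a turn before placing the vial.

Call:
jog_arm(rows=[[[0,0,0,-0.185],[0,0,0,-0.185],[0,0,0,-0.185],[0,0,0,-0.185],[0,0,0,-0.185],[0,0,0,-0.185],[0,0,0,-0.185],[0,0,0,-0.185],[0,0,0,-0.185],[0,0,0,-0.185],[0,0,0,-0.185],[0,0,0,-0.185],[0,0,0,-0.185],[0,0,0,-0.185],[0,0,0,-0.185],[0,0,0,-0.185],[0,0,0,-0.1816],[0,0,0,0]]])

```text
time_s: 7.52
tcp_pos: [0.576, 0.2092, 0.2382]
ee_rot: [[0.002, 1.0, -0.002], [1.0, -0.002, -0.001], [-0.001, -0.002, -1.0]]
wrist_force: [-0.0, -0.5, -0.1]
gripper_width: 0.224
gripper_force: 30.0
```

Call:
jog_arm(rows=[[[-0.0294,-0.0088,0,0],[-0.0294,-0.0088,0,0],[-0.0294,-0.0088,0,0],[-0.0294,-0.0088,0,0],[-0.0294,-0.0088,0,0],[0,0,0,0],[0,0,0.03,0],[0,0,0.03,0],[0,0,0.03,0],[0,0,0.03,0],[0,0,0.01,0],[0,0,0,0],[0,0,0,0]]])

```text
time_s: 9.15
tcp_pos: [0.5334, 0.0629, 0.1109]
ee_rot: [[-0.0, 1.0, 0.002], [1.0, 0.0, 0.001], [0.001, 0.002, -1.0]]
wrist_force: [0.1, -0.4, 0.5]
gripper_width: 0.219
gripper_force: 30.0
```

Call:
jog_arm(rows=[[[0,0,0.008,0],[0,0,0.006,0],[0,0,0.002,0],[0,0,0,0],[0,0,0,0]]])

```text
time_s: 9.78
tcp_pos: [0.5326, 0.0624, 0.0939]
ee_rot: [[-0.0, 1.0, 0.0], [1.0, 0.0, 0.0], [0.0, 0.0, -1.0]]
wrist_force: [-0.2, -0.2, 1.1]
gripper_width: 0.217
gripper_force: 30.0
```

Run:
```python
from h import *
s=sense();print(s["tcp_pos"],np.round(s["wrist_force"],2))
m=camera_model("scene");im=capture("scene")[:,:,::-1];p=proj(m,[.532,.062,.02]).astype(int);q=capture("wrist")[:,:,::-1];w=camera_model("wrist");r=proj(w,[.532,.062,.003]).astype(int);print(p,r)
cv2.imwrite("pics/p3.png",q[:, :])
```

```text
[0.53263228 0.06243046 0.09387001] [-0.16 -0.16  1.06]
[311 281] [318 229]
```

View pics/p3.png

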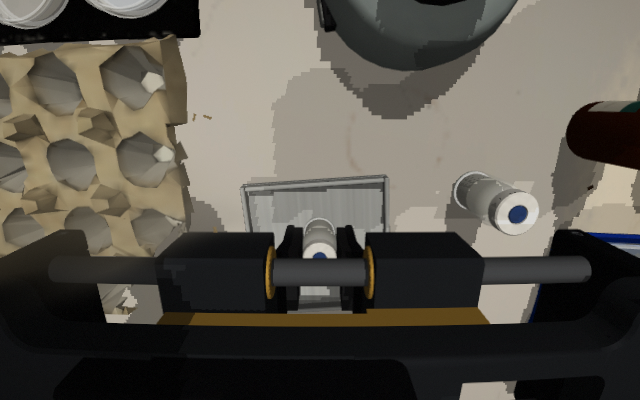

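The vial, base (320,222), is upright inside the tray, whose corners show at (243,187) and (388,178). I'll lower the last 2 mm and release.

Call:
jog_arm(rows=[[[0,0,0.0007,0],[0,0,0.0007,0],[0,0,0.0004,0],[0,0,0,0],[0,0,0,0]]])

```text
time_s: 10.5
tcp_pos: [0.5325, 0.0624, 0.0919]
ee_rot: [[-0.0, 1.0, -0.0], [1.0, 0.0, -0.0], [-0.0, -0.0, -1.0]]
wrist_force: [-0.3, 0.1, -0.2]
gripper_width: 0.225
gripper_force: 30.0
```

Call:
jog_arm(rows=[[[0,0,0.0005,0],[0,0,0.0005,0],[0,0,0,0],[0,0,0,0]]])

```text
time_s: 11.0
tcp_pos: [0.5326, 0.0624, 0.0916]
ee_rot: [[-0.0, 1.0, 0.0], [1.0, 0.0, -0.0], [-0.0, 0.0, -1.0]]
wrist_force: [-1.2, -0.7, 5.2]
gripper_width: 0.221
gripper_force: 30.0
```

Call:
jog_arm(rows=[[[0,0,-0.0004,0],[0,0,0,0],[0,0,0,0],[0,0,0,0],[0,0,0,0]]], claw=0.55)

```text
time_s: 11.62
tcp_pos: [0.5325, 0.0624, 0.0912]
ee_rot: [[0.0, 1.0, -0.0], [1.0, -0.0, -0.0], [-0.0, -0.0, -1.0]]
wrist_force: [-0.1, -0.3, -0.3]
gripper_width: 0.54
gripper_force: 0.0
```

Call:
jog_arm(rows=[[[0,0,-0.01,0],[0,0,-0.02,0],[0,0,-0.03,0],[0,0,-0.03,0],[0,0,-0.04,0],[0,0,-0.04,0],[0,0,-0.03,0],[0.04,0,0,0],[0.05,0,0,0],[0.05,0,0,0],[0.05,0,0,0],[0,0,0,0],[0,0,0,0]]], claw=0.9)

```text
time_s: 13.25
tcp_pos: [0.5322, 0.2521, 0.2916]
ee_rot: [[-0.0, 1.0, -0.0], [1.0, 0.0, -0.0], [-0.0, -0.0, -1.0]]
wrist_force: [-0.4, -0.1, -0.2]
gripper_width: 0.901
gripper_force: 0.0
```

Run:
```python
from h import *
s=sense();print(s["tcp_pos"])
w=camera_model("wrist");q=capture("wrist")[:,:,::-1]
t=capture("top")[:,:,::-1]
print(proj(w,[.533,.373,.127]),proj(w,[.579,.2055,.085]),proj(camera_model("top"),[.5325,.0624,.041]))
cv2.imwrite("pics/w4.png",np.ascontiguousarray(q));cv2.imwrite("pics/t4.png",np.ascontiguousarray(t))
cv2.imwrite("pics/v4.png",np.hstack([cv2.resize(t[200:280,320:400],(400,400),interpolation=2),cv2.resize(q,(400,250))[:0].reshape(0,400,3) if 0 else cv2.copyMakeBorder(cv2.resize(q,(400,250)),0,150,0,0,0)]))
```

```text
[0.53218269 0.25214999 0.29160075]
[320.88192339  48.64469488] [364.08046533 228.87699222] [361.27039632 242.89535234]
```

View pics/v4.png

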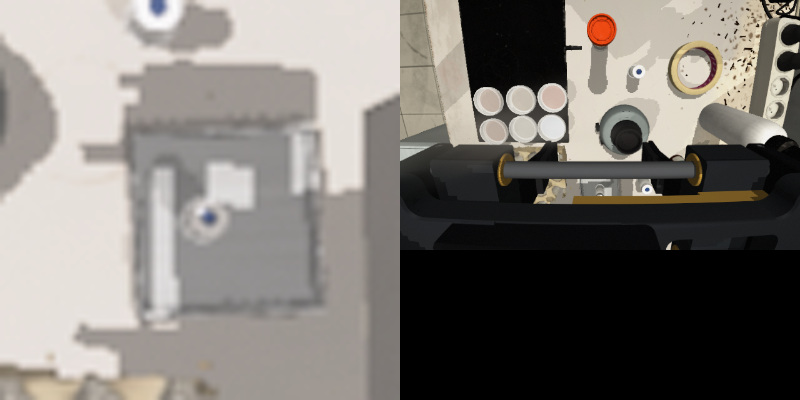

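The vial stands upright in the tray at top (361.5,243), as predicted. In the wrist view the tube cap is at about (321,48) and the cup at about (363,217). I'll measure both.

Run:
```python
from h import *
q=cv2.imread("pics/w4.png");w=camera_model("wrist");t=camera_model("top")
o=cv2.inRange(cv2.cvtColor(q,40),(0,150,100),(15,255,255))
k=max(cv2.findContours(o,0,2)[0],key=cv2.contourArea);c,r=cv2.minEnclosingCircle(k);print(c,r,onz(w,*c,.122).round(4),cv2.boundingRect(k))
tp=cv2.imread("pics/t4.png")
g=cv2.cvtColor(tp,6);d=np.zeros_like(g);d[203:238,284:317]=(g[203:238,284:317]<75)
k=max(cv2.findContours(d,0,2)[0],key=cv2.contourArea);c,r=cv2.minEnclosingCircle(k);print("top cup",c,r,onz(t,*c,.075).round(4),onz(t,*c,.085).round(4))
g=cv2.cvtColor(q,6);d=np.zeros_like(g);d[170:245,330:395]=(g[170:245,330:395]<60)
k=max(cv2.findContours(d,0,2)[0],key=cv2.contourArea);print("w cup",cv2.boundingRect(k))
cv2.imwrite("pics/c4.png",np.hstack([cv2.resize(q[160:250,315:410],(570,540),interpolation=2),cv2.resize(q[20:80,300:340],(220,330),interpolation=2) if 0 else np.zeros((540,10,3),np.uint8)]))
```

```text
(322.0, 46.272727966308594) 25.2926025390625 [0.5344 0.3749 0.122 ] (299, 21, 47, 51)
top cup (299.260009765625, 219.89999389648438) 12.142480850219727 [0.5784 0.2063 0.075 ] [0.5775 0.2057 0.085 ]
w cup (337, 192, 58, 53)
```

View pics/c4.png

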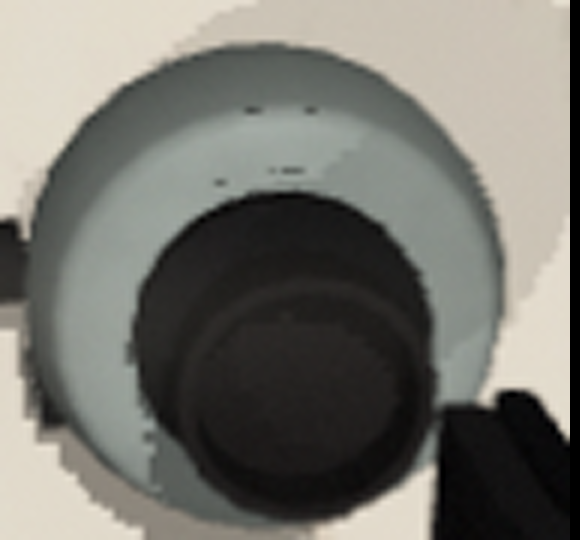

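Call:
jog_arm(rows=[[[0.04,0.0013,0,0],[0.04,0,0,0],[0.0415,0,0,0],[0,0,0,0],[0,0,0.03,0],[0,0,0.04,0],[0,0,0.04,0],[0,0,0.03,0],[0,0,0.015,0],[0,0,0,0],[0,0,0,0]]])

```text
time_s: 14.72
tcp_pos: [0.5346, 0.3741, 0.1381]
ee_rot: [[0.0, 1.0, 0.002], [1.0, -0.0, 0.002], [0.002, 0.002, -1.0]]
wrist_force: [0.2, 0.4, -1.1]
gripper_width: 0.898
gripper_force: 0.0
```

Run:
```python
from h import *
s=sense();print(s["tcp_pos"],np.round(s["wrist_force"],2))
# cup from w4, taken with TCP (.5322,.2521,.2916), same orientation: shift the eye
w=camera_model("wrist");w["eye"]=np.array(w["eye"])+np.array([.5322,.2521,.2916])-s["tcp_pos"]
print(onz(w,366.3,226.7,.085).round(4),onz(w,362.2,215.9,.055).round(4))
```

```text
[0.53462381 0.37413937 0.13806249] [ 0.18  0.44 -1.08]
[0.5817 0.2083 0.085 ] [0.5815 0.2098 0.055 ]
```

Call:
jog_arm(rows=[[[0,0,0,0],[0,0,0,0],[0,0,0,0],[0,0,0,0],[0,0,0,0],[0,0,0,0],[0,0,0,0]]], claw=0.2)

```text
time_s: 15.6
tcp_pos: [0.5338, 0.3739, 0.1363]
ee_rot: [[-0.0, 1.0, -0.0], [1.0, 0.0, -0.0], [-0.0, -0.0, -1.0]]
wrist_force: [-0.2, 0.2, 0.2]
gripper_width: 0.394
gripper_force: 30.0
```

Call:
jog_arm(rows=[[[0,0,-0.02,0],[0,0,-0.03,0],[0,0,-0.03,0],[0,0,-0.02,0],[0,0,-0.02,0],[0,0,0,0],[0,0,0,0]]])

```text
time_s: 16.48
tcp_pos: [0.5333, 0.3736, 0.2551]
ee_rot: [[0.0, 1.0, -0.002], [1.0, -0.0, -0.001], [-0.001, -0.002, -1.0]]
wrist_force: [-0.1, 0.3, -1.8]
gripper_width: 0.396
gripper_force: 30.0
```

Run:
```python
from h import *
s=sense();print(s["tcp_pos"],np.round(s["wrist_force"],2))
w=camera_model("wrist");q=capture("wrist")[:,:,::-1].copy();cv2.imwrite("pics/w5.png",q)
```

```text
[0.53331476 0.37356964 0.25509557] [-0.07  0.25 -1.8 ]
```

View pics/w5.png

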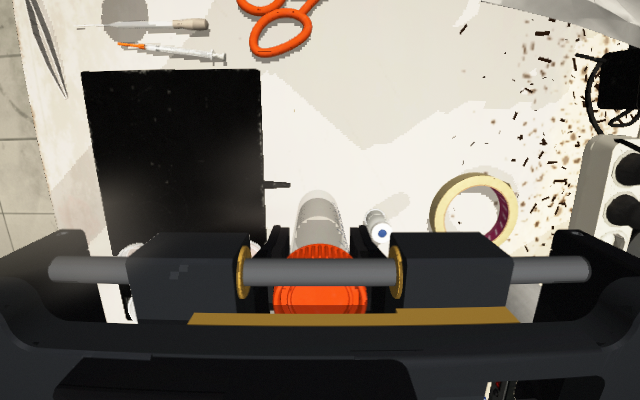

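The tube hangs upright in the grip: foot front edge at about (319,190), cap at (320,280). I'll check the foot's position, then move over the cup.

Run:
```python
from h import *
w=camera_model("wrist");q=cv2.imread("pics/w5.png");x,y,z=sense()["tcp_pos"]
a=np.linspace(0,6.28,100)
for h,R in((0,.016),(.110,.019)):
    P=np.array([proj(w,[x+R*np.cos(t),y+R*np.sin(t),z-.1363+h]) for t in a]);print(h,P.min(0).round(1),P.max(0).round(1))
g=cv2.cvtColor(q,6)
print("col320",g[178:205,320]);print("row205",g[205,285:355])
```

```text
0 [299.9 187.3] [340.5 225.9]
0.11 [277.4 244. ] [363.2 319.2]
col320 [241 241 241 241 241 241 241 241 241 241 241 239 225 226 226 226 226 226
 226 221 185 171 173 176 175 176 174]
row205 [238 238 238 238 239 238 239 239 239 239 239 239 238 229 211 213 206 174
 151 154 158 161 163 165 168 169 173 172 174 175 174 176 177 177 177 177
 176 176 175 175 173 174 172 169 167 165 162 154 165 213 198 219 231 241
 241 241 241 241 241 241 241 241 241 241 241 241 241 241 241 241]
```

Call:
jog_arm(rows=[[[-0.0334,0.0093,0,0],[-0.0334,0.0093,0,0],[-0.0334,0.0093,0,0],[-0.0334,0.0094,0,0],[-0.0334,0.0094,0,0],[0,0,0,0],[0,0,0,0],[0,0,0,0]]])

```text
time_s: 17.52
tcp_pos: [0.5802, 0.2078, 0.2559]
ee_rot: [[-0.001, 1.0, -0.0], [1.0, 0.001, -0.0], [-0.0, -0.0, -1.0]]
wrist_force: [-0.4, 0.0, -1.4]
gripper_width: 0.397
gripper_force: 30.0
```

Call:
jog_arm(rows=[[[0,0,0.015,0],[0,0,0.009,0],[0,0,0,0],[0,0,0,0]]])

```text
time_s: 18.02
tcp_pos: [0.5806, 0.207, 0.2323]
ee_rot: [[-0.0, 1.0, 0.0], [1.0, 0.0, -0.0], [-0.0, 0.0, -1.0]]
wrist_force: [-0.9, 0.3, -0.6]
gripper_width: 0.399
gripper_force: 30.0
```

Run:
```python
from h import *
s=sense();print(s["tcp_pos"],np.round(s["wrist_force"],2))
q=capture("scene")[:,:,::-1];w=capture("wrist")[:,:,::-1].copy();cv2.imwrite("pics/w6.png",w);cv2.imwrite("pics/s6.png",q.copy())
cv2.imwrite("pics/v6.png",np.hstack([cv2.resize(q[160:250,250:340],(400,400),interpolation=2),cv2.resize(w[150:250,270:370],(400,400),interpolation=2)]))
```

```text
[0.58064274 0.20702649 0.23234988] [-0.86  0.32 -0.57]
```

View pics/v6.png

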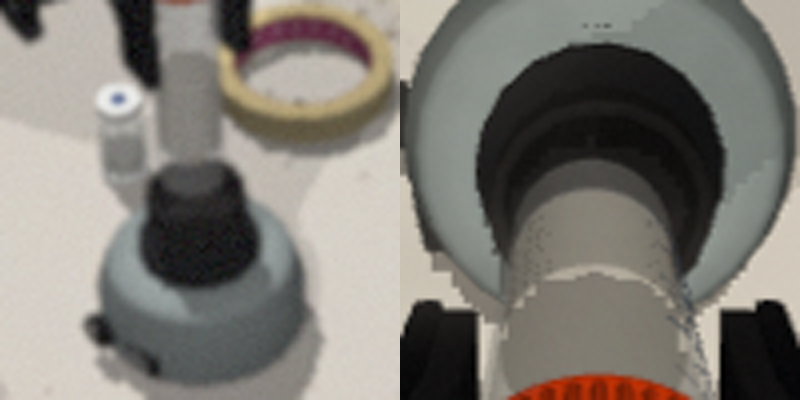

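Both views show the foot a little to the -x side of the cup: scene foot centre (293,195) against rim (294,200), wrist foot column 319 against rim 321. I'll work out the offset.

Run:
```python
from h import *
w=camera_model("wrist");x,y,z=sense()["tcp_pos"];f=z-.1363
P=lambda c,r:(270+(c-400)/4,150+r/4)
print(f,"foot +y... edge",onz(w,*P(592,158),f)," rim far",onz(w,*P(605,97),.085))
print("foot L/R",onz(w,*P(510,235),f),onz(w,*P(683,235),f),"rim L/R inner",onz(w,*P(510,190),.085),onz(w,*P(705,190),.085))
print("collar L/R",onz(w,*P(478,160),.055),onz(w,*P(722,160),.055),"collar far",onz(w,*P(600,43),.055))
print("housing",onz(w,*P(405,130),.04),onz(w,*P(795,130),.04))
```

```text
0.0964721673571011 foot +y... edge [0.57945131 0.22149899 0.09647217]  rim far [0.58203732 0.23119694 0.085     ]
foot L/R [0.56323318 0.20579917 0.09647217] [0.59740825 0.20578762 0.09647217] rim L/R inner [0.56256719 0.21175937 0.085     ] [0.60260161 0.21174631 0.085     ]
collar L/R [0.55314621 0.21032522 0.055     ] [0.60912112 0.21030839 0.055     ] collar far [0.58111785 0.23732904 0.055     ]
housing [0.53424075 0.21389526 0.04      ] [0.62812019 0.21386895 0.04      ]
```

Call:
jog_arm(rows=[[[0.001,0.002,0,0],[0,0,0,0],[0,0,0.006,0],[0,0,0.006,0],[0,0,0.005,0],[0,0,0,0],[0,0,0,0]]])

```text
time_s: 19.0
tcp_pos: [0.5826, 0.208, 0.2154]
ee_rot: [[-0.0, 1.0, 0.0], [1.0, 0.0, -0.0], [-0.0, 0.0, -1.0]]
wrist_force: [-0.7, -0.2, 0.2]
gripper_width: 0.4
gripper_force: 30.0
```

Run:
```python
from h import *
s=sense();print(s["tcp_pos"],np.round(s["wrist_force"],2),np.round(s["moment"],2))
q=capture("scene")[:,:,::-1];w=capture("wrist")[:,:,::-1].copy()
cv2.imwrite("pics/v7.png",np.hstack([cv2.resize(q[160:250,250:340],(400,400),interpolation=2),cv2.resize(w[150:250,270:370],(400,400),interpolation=2)]))
```

```text
[0.58262165 0.20795811 0.21539776] [-0.67 -0.22  0.24] [-0.13 -0.06  0.03]
```

View pics/v7.png

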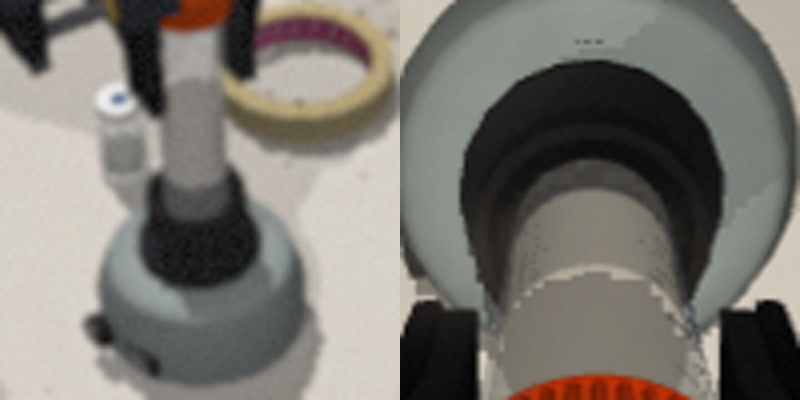

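The foot is inside the rim (scene foot (294,208) within the cup) with no side force. I'm pressing down in steps.

Call:
jog_arm(rows=[[[0,0,0.004,0],[0,0,0.004,0],[0,0,0.003,0],[0,0,0,0],[0,0,0,0]]])

```text
time_s: 19.73
tcp_pos: [0.5827, 0.208, 0.205]
ee_rot: [[-0.0, 1.0, 0.001], [1.0, 0.0, 0.0], [0.0, 0.001, -1.0]]
wrist_force: [-0.8, -0.3, 4.8]
gripper_width: 0.399
gripper_force: 30.0
```

Call:
jog_arm(rows=[[[0,0,0.002,0],[0,0,0.002,0],[0,0,0.001,0],[0,0,0,0],[0,0,0,0]]])

```text
time_s: 20.35
tcp_pos: [0.5828, 0.208, 0.2]
ee_rot: [[-0.0, 1.0, 0.001], [1.0, 0.0, 0.0], [0.0, 0.001, -1.0]]
wrist_force: [-1.5, 0.3, 7.0]
gripper_width: 0.397
gripper_force: 30.0
```

Call:
jog_arm(rows=[[[0,0,0.001,0],[0,0,0.001,0],[0,0,0.0005,0],[0,0,0,0],[0,0,0,0]]])

```text
time_s: 20.98
tcp_pos: [0.5829, 0.2081, 0.1979]
ee_rot: [[-0.0, 1.0, 0.002], [1.0, 0.0, 0.0], [0.0, 0.002, -1.0]]
wrist_force: [-1.1, -1.0, 7.0]
gripper_width: 0.399
gripper_force: 30.0
```

Call:
jog_arm(rows=[[[0,0,0.0005,0],[0,0,0,0],[0,0,0,0]]])

```text
time_s: 21.35
tcp_pos: [0.5829, 0.2081, 0.1974]
ee_rot: [[-0.0, 1.0, 0.002], [1.0, 0.0, 0.0], [0.0, 0.002, -1.0]]
wrist_force: [-1.8, 0.3, 7.0]
gripper_width: 0.402
gripper_force: 30.0
```

Call:
jog_arm(rows=[[[0,0,0.0006,0],[0,0,0,0],[0,0,0,0]]])

```text
time_s: 21.72
tcp_pos: [0.583, 0.2081, 0.1971]
ee_rot: [[-0.001, 1.0, 0.002], [1.0, 0.001, 0.0], [0.0, 0.002, -1.0]]
wrist_force: [-1.6, 0.3, 8.0]
gripper_width: 0.398
gripper_force: 30.0
```

Call:
jog_arm(rows=[[[0,0,0.0006,0],[0,0,0,0],[0,0,0,0]]])

```text
time_s: 22.1
tcp_pos: [0.5831, 0.2081, 0.1971]
ee_rot: [[-0.001, 1.0, 0.002], [1.0, 0.001, 0.001], [0.001, 0.002, -1.0]]
wrist_force: [-2.9, -0.3, 10.8]
gripper_width: 0.402
gripper_force: 30.0
```

Call:
jog_arm(rows=[[[0,0,0.0006,0],[0,0,0.0004,0],[0,0,0,0],[0,0,0,0]]])

```text
time_s: 22.6
tcp_pos: [0.5833, 0.2082, 0.197]
ee_rot: [[-0.001, 1.0, 0.003], [1.0, 0.001, 0.001], [0.001, 0.003, -1.0]]
wrist_force: [-2.8, -0.2, 13.2]
gripper_width: 0.395
gripper_force: 30.0
```

Call:
jog_arm(rows=[[[0,0,0.0006,0],[0,0,0.0004,0],[0,0,0,0],[0,0,0,0],[0,0,0,0],[0,0,0,0]]])

```text
time_s: 23.35
tcp_pos: [0.5835, 0.2083, 0.1969]
ee_rot: [[-0.001, 1.0, 0.004], [1.0, 0.001, 0.001], [0.001, 0.004, -1.0]]
wrist_force: [-4.5, -0.6, 16.1]
gripper_width: 0.396
gripper_force: 30.1
```

Run:
```python
from h import *
q=capture("scene")[:,:,::-1];t=capture("top")[:,:,::-1]
s=sense();print(s["tcp_pos"],np.round(s["wrist_force"],2),s["gripper_force"],s["time_s"])
cv2.imwrite("pics/v8.png",np.hstack([cv2.resize(q[110:250,230:370],(400,400),interpolation=2),cv2.resize(t[140:280,260:400],(400,400),interpolation=2)]))
```

```text
[0.58350056 0.20829742 0.19695969] [-3.5  -0.53 17.05] 30.051717856192397 23.45
```

View pics/v8.png

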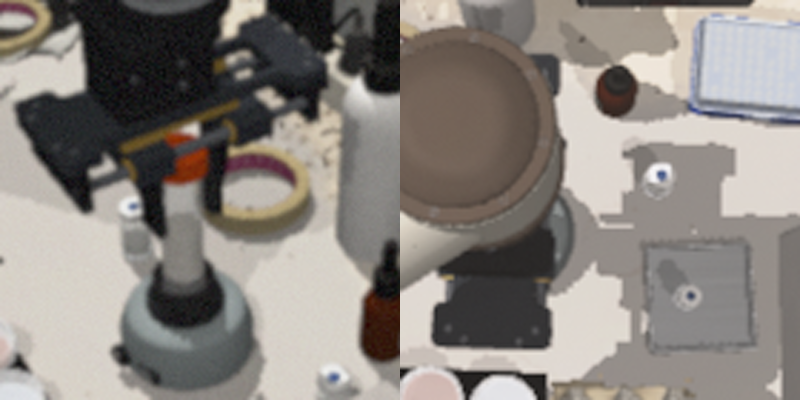

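The tube is upright in the pressed cup at scene (294,205), and the vial still stands in the tray at top (361,243). The push is about 17 N on the stop, so I'm handing in.

```bash
python3 -c "
from station import *
print(finish_job())"
```

```text
the job is handed in; nothing more can be done
None
```

I handed the job in, with no verdict shown: the vial stands upright in the tray, and the gripped tube holds the cup on its stop at about 17 N (23.5 s on the clock).

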